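# Seat the drill-jig plate on its locating pins and swing the keeper over it

## Robot

A 6-joint arm with a two-finger parallel gripper is mounted at the origin on the work surface; the furniture and walls round the work are solid. World frame = base frame: x ahead of the robot, y to its left, z up, the work surface at z = 0. Lengths are in mm, angles in rad, forces in N, time in s.
With the tool pointing down it reaches from about 350 to 725 mm from the base axis. Payload 6 kg.
Tool frame: the origin (TCP) lies midway between the tips of the shut fingers; the grasp point (between the pads) lies 19 mm behind it (manip.grip_point_offset is the distance from the TCP to the grasp point, in mm); z points along the fingers, y is the direction in which the jaws open and shut (so a half turn about z gives the same grasp; the last joint's range is limited). The gripper opens to 85 mm and grips with 20 to 120 N. Pads are 22 mm wide; open, the fingers measure 114 mm over their backs; the gripper's body (76 mm by 85 mm) begins 54 mm behind the grasp point. The pads swing forward as they close: fully open they stand 13 mm farther back than shut.
Start: joints at [1.609, 0.04, 0.085, 0, -1.615, -0.334], TCP at [174.877, 573.926, 231.261] pointing down, gripper open.
Joint ranges: [-2.56, 2.56], [-1.29, 2.01], [-1.08, 1.49], [-3.29, 1.98], [-2.81, -0.18], [-2.99, 2.99]. Speed limits (rad/s): [2.57, 2.57, 3.01, 3.14, 3.14, 3.14].

## Interface

Orientations are given as a rotation vector (axis times angle).
In Python, from rig import manip, snapshot, ticket gives the robot as it stands. The module is installed in compiled form; this text tells all that it offers.
- The arm moves only by the tool jog_arm, never from a script. Its argument "plan" is a list of rows, each a list of 3 entries, a list of its own where there are three numbers: the turn, a rotation vector about the tool's x, y, z in rad, then the shift along the tool's x, y, z in m, then the opening, from 0 (shut) to 1 (fully open). In form: [[[rx, ry, rz], [tx, ty, tz], gripper], ...]. A call has exactly 10 rows; each row is the pose to reach, as a shift and turn from the pose commanded when the call began, along the tool's axes at that moment; what a row does not reach only later rows make up. A row lasts 1/12 s, in which the tool goes at most 41.7 mm and 7.16 degrees, less where a joint would pass 70% of its speed; a pose out of reach is approached as far as the arm can. A call with a gripper value outside its range is refused whole. The fingers move at their own pace and stop on an object; the grip force is fixed at half the most. Time passes only in rows, so rows that repeat a pose let the fingers close, or fill a call up. It gives the time, the measured TCP pose, the force and the opening at its end, in the units of the state.
- manip.state(): the state, without advancing time (a new reading comes with each control period).
- snapshot(name): name is "side" or "top"; returns a dict with "img" (420x560x3 uint8, red, green, blue), "z_map" (420x560 float32, mm along the optical axis (not along the pixel's ray), 0 where there is no reading), "intrinsics" (3x3 intrinsics, pixels), "distortion" ([k1, k2, p1, p2, k3] as OpenCV has them; the pictures are not rectified), "pose" (4x4, takes a point from camera to world coordinates). Camera axes: x right, y up, looking along -z (the intrinsics and any distortion apply to the point x, -y, -z); pixel columns grow to the right and rows downward; lengths in mm; the calibration is good to about 2 mm. A picture is of the moment at which its call begins.
- ticket.close_job(): hands the job in, once; it reports no verdict.
The state is a dict: "t": time; "joints": joint angles; "qvel": joint speeds; "joint_efforts": joint torques, N m; "tool_pos": TCP position; "tcp_rot": TCP orientation; "wrist_force": force on the tool from outside, world axes, zero at the start; "torque": the same for the moment, N m; "grip_width": finger opening in mm.
Only numpy, scipy, OpenCV 4.12 (cv2) and the standard library are available. Lean on these libraries where they do the work, as an engineer would, in place of code of your own. Each camera call takes 0.05 s, during which the arm holds its last target.

## Task

The plate of the drill jig lies crooked on top of the jig's two locating pins. With the fingertips only, nudge it sideways until both its holes drop over the pins and it lies flat on the seat blocks, then push the red-knobbed keeper round over the plate until it stops. Do not lift the plate off the jig, and leave the loose things round about where they are.

Things in the scene. Friction and masses are not known exactly. Their poses are not given: they have to be found in the camera images.
- jig_base: Drill jig fixed to the bench. Origin: on the bench top midway between its two pins; z up, y from right pin to left pin, x away from the robot at yaw 0. Dark steel foot 12 mm thick, x -62 to +85, y -84 to +84 mm. On it two grey seat blocks, x -38 to +38, y 33 to 63 and -63 to -33 mm; their flat tops (the seat) are 34 mm above the bench. Between them the ring to be drilled, top at 33 mm.
- pin_left (a point): foot of the left locating pin (y = +48 mm of the jig) on the seat, 34 mm above the bench. Steel pin, diameter 10 mm, with a round nose, standing 6 mm above the seat
- pin_right (a point): foot of the right locating pin (y = -48 mm of the jig) on the seat; the same size as the left one
- jig_plate: Loose aluminium plate 96 (x) by 144 (y) by 10 mm, about 0.55 kg, oiled, slides easily on the jig, with a 26 mm bore and four drill bushes 3 mm high. Origin: centre of its underside, z up. Starts on the pin tips and the -x edges of the seat blocks, tipped down up to 10 degrees to -x, 12 to 24 mm too far to -x and 2 to 10 mm to +y of the jig, turned up to 0.12 rad. Seated: top 44 mm up.
- hole_left (a point): centre, at the plate's underside, of its round 12 mm hole (y = +48 mm of the plate); belongs over pin_left. The seated plate overhangs the seat blocks by 10 mm in x and 9 mm in y
- hole_right (a point): centre, at the plate's underside, of its slot (y = -48 mm of the plate), 12 mm wide in x and 17 mm long in y; belongs over pin_right
- keeper (a joint): angle of the steel keeper arm, rad: 0 = arm along +y of the jig, behind the plate (starts near there, clear of it); swings counterclockwise seen from above to its stop at 1.57, arm to -x of the jig, over the plate. Stays where left; about 1 N at the knob moves it. Arm 18 mm wide, 51 mm long from the pivot, 46.5 to 54.5 mm above the bench, 2.5 mm over a seated plate; an unseated one blocks it.
- keeper_peg (a point): middle of the red knob that stands on the keeper's arm 38 mm from the pivot; the knob is 9 to 17 mm in diameter (widest near its top), 54.5 to 83 mm above the bench, this point at 66.5 mm
- keeper_pivot (a point): pivot of the keeper on a steel pillar (19 mm, at x = 66, y = 0 mm of the jig); this point 54.5 mm above the bench, at the top of the arm; the nut on it ends 62.5 mm above the bench
- cap_screw_a: loose black socket screw lying near the jig, 15x44x15 mm, bystander; origin at its underside
- cap_screw_b: loose smaller black socket screw lying near the jig, 12x38x12 mm, bystander; origin at its underside
- dowel_pin: loose steel dowel standing upright, diameter 21 mm, 42 mm high, bystander; origin at its underside
- grease_pot: loose grease pot with green lid, diameter 63 mm, 54 mm high, bystander; origin at its underside
- marker: loose black and white paint marker lying down, 12x123x12 mm, bystander; origin at its underside

How it is judged (in metres and radians):
On the way, in this order (a step that is already met when the one before it is completed fails the run):
1. both holes of the plate have dropped over the pins and it lies flat on the seat blocks (horizontal distance between hole_left and pin_left below 0.003 m and horizontal distance between hole_right and pin_right below 0.005 m and z of each of hole_left, hole_right in the frame of jig_base below 0.0355 m and angle between jig_plate's own z axis and vertical below 0.03 rad), for 0.2 s.
2. the keeper stands over the plate, round to its stop (value of joint keeper above 1.45 rad), for 0.2 s.
At the end, for the whole second after the job is handed in: The plate lies at rest flat on the seat blocks with both holes over the pins (round hole within 3 mm of its pin's axis, slot within 5 mm, underside at both holes less than 1.5 mm above the seat, tilt under 0.03 rad), and the keeper stands over it at more than 1.45 rad of its 1.57 (all of step 1 and value of joint keeper above 1.45 rad and linear speed of jig_plate below 0.01 m/s); the robot touches nothing.
It fails at once if the plate is lifted or carried (its middle more than 11 mm above the seat) (z of jig_plate in the frame of jig_base above 0.045 m).
It fails at once if the plate is tipped up by more than 0.3 rad (angle between jig_plate's own z axis and vertical above 0.3 rad).
It fails at once if the plate is pushed off the jig (its middle more than 60 mm from the middle of the jig) (horizontal distance between jig_plate and jig_base above 0.06 m).
It fails at once if a loose thing round the jig is moved by more than 20 mm (distance of any of cap_screw_a, cap_screw_b, dowel_pin, grease_pot, marker from where it was at the start of the episode above 0.02 m).
It also fails if it takes over 70 s, if anything falls off the work surface, if the arm or the gripper's body presses on something with over 40 N, if the wrist force passes 120 N, or if a joint passes its speed limit or range.

## Working session

There is one attempt and no reset: what is moved stays moved. The work goes in short steps, Python scripts to look and compute and a tool call to move; the robot and the scene stay as the last step left them, time stands still between calls to the robot, and variables do not carry over. Pictures are saved under pics/ and viewed, and the job is handed in when it is done.

Besides the shell and the picture viewer there is one more tool, called after "Emit:" as a command line: name --argument value ..., lists and objects as JSON in quotes. jog_arm: Moves the arm, as the interface text tells. Its arguments: {"type":"object","properties":{"plan":{"type":"array","items":{"type":"array"}}},"required":["plan"]}

```bash
mkdir -p pics; ls; python3 - <<'E'
from rig import manip, snapshot
import cv2, numpy as np, pickle
s=manip.state(); print(s)
for n in ("side","top"):
    d=snapshot(n); pickle.dump(d,open(f"{n}0.pkl","wb"))
    cv2.imwrite(f"pics/{n}0.png",d["img"][:,:,::-1])
    print(n,d["intrinsics"],d["distortion"],d["pose"],(d["z_map"]>0).mean())
E
```

```text
pics
{'t': 0.0, 'joints': array([ 1.60870995e+00,  4.07986754e-02,  8.38575511e-02, -4.74682533e-04,
       -1.61547598e+00, -3.33690134e-01]), 'qvel': array([-4.49995221e-04,  8.85238670e-05, -1.32877138e-03,  7.96023560e-04,
       -9.43700988e-04, -1.22507591e-03]), 'joint_efforts': array([-2.82908359e-04, -3.68199778e+01,  3.47413731e+01,  6.93235561e+00,
       -5.43814298e-03, -1.45814181e-05]), 'tool_pos': array([174.71613454, 573.67650343, 230.30985688]), 'tcp_rot': array([ 3.10564309e+00, -4.62633003e-01, -2.61632313e-04]), 'wrist_force': array([ 0.37579492, -0.53249107, -1.05731652]), 'torque': array([0.01509396, 0.00837741, 0.03583686]), 'grip_width': 85.43131486929752}
side [[475.48337769   0.         282.63774883]
 [  0.         475.48337769 211.47967482]
 [  0.           0.           1.        ]] [-0.10278756  0.          0.          0.          0.        ] [[-8.56343292e-01  2.99279334e-01 -4.20842068e-01  5.09135141e+01]
 [-5.15910889e-01 -5.31522367e-01  6.71803489e-01  9.51571790e+02]
 [-2.26300710e-02  7.92411417e-01  6.09567081e-01  5.76271163e+02]
 [ 0.00000000e+00  0.00000000e+00  0.00000000e+00  1.00000000e+00]] 0.9958886054421768
top [[385.00364897   0.         277.09114208]
 [  0.         385.00364897 205.48209366]
 [  0.           0.           1.        ]] [-0.04470744  0.          0.          0.          0.        ] [[-1.00448547e-02  9.85368281e-01 -1.70142444e-01  2.51692622e+02]
 [-9.99739784e-01 -6.41129170e-03  2.18919940e-02  3.95192724e+02]
 [ 2.04808437e-02  1.70318072e-01  9.85176273e-01  9.06848791e+02]
 [ 0.00000000e+00  0.00000000e+00  0.00000000e+00  1.00000000e+00]] 0.996062925170068
```

View pics/side0.png

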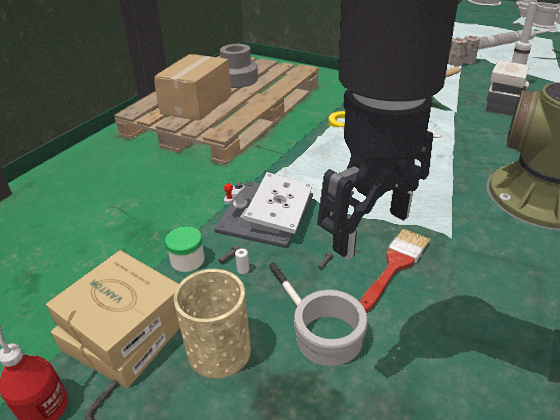

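View pics/top0.png

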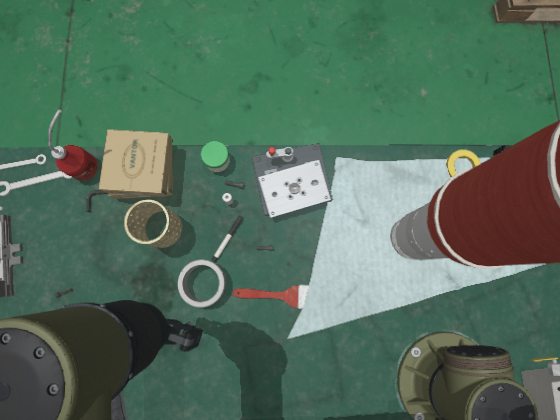

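```bash
cat > h.py <<'E'
import numpy as np, cv2, pickle
def load(n): return pickle.load(open(n,"rb"))
def ray(d,uv):
    uv=np.asarray(uv,float).reshape(-1,1,2)
    n=cv2.undistortPoints(uv,d["intrinsics"],np.array(d["distortion"])).reshape(-1,2)
    r=np.c_[n[:,0],-n[:,1],-np.ones(len(n))]
    P=np.array(d["pose"]); return P[:3,3],r@P[:3,:3].T
def plane(d,uv,z):
    o,r=ray(d,uv); return o+r*((z-o[2])/r[:,2])[:,None]
def depth(d,uv):
    uv=np.asarray(uv).reshape(-1,2); o,r=ray(d,uv)
    zz=d["z_map"][uv[:,1].astype(int),uv[:,0].astype(int)]
    return o+r*zz[:,None]
def cloud(d):
    h,w=d["z_map"].shape; g=np.stack(np.meshgrid(np.arange(w),np.arange(h)),-1).reshape(-1,2)
    return depth(d,g).reshape(h,w,3)
def proj(d,p):
    p=np.asarray(p,float).reshape(-1,3); P=np.array(d["pose"]); c=(p-P[:3,3])@P[:3,:3]
    return cv2.projectPoints(np.c_[c[:,0],-c[:,1],-c[:,2]],np.zeros(3),np.zeros(3),d["intrinsics"],np.array(d["distortion"]))[0].reshape(-1,2)
def tri(d1,u1,d2,u2):
    o1,r1=ray(d1,u1);o2,r2=ray(d2,u2);r1=r1[0]/np.linalg.norm(r1[0]);r2=r2[0]/np.linalg.norm(r2[0])
    A=np.c_[r1,-r2];t=np.linalg.lstsq(A,o2-o1,rcond=None)[0]
    a=o1+t[0]*r1;b=o2+t[1]*r2; return (a+b)/2,np.linalg.norm(a-b)
E
python3 - <<'E'
from h import *
T=load("top0.pkl");S=load("side0.pkl")
for n,d,p in (("top",T,[(490,210),(410,235),(450,380),(295,188),(270,150),(215,150),(305,155),(180,335),(60,360),(400,130)]),("side",S,[(280,200),(228,190),(240,205),(185,235),(395,50)])):
    for q,x in zip(p,depth(d,p)): print(n,q,x.round(1))
c=cv2.resize(T["img"][130:260,190:350],None,fx=5,fy=5,interpolation=cv2.INTER_CUBIC)[:,:,::-1];cv2.imwrite("pics/topc.png",c[:600])
c=cv2.resize(S["img"][160:280,200:340],None,fx=5,fy=5,interpolation=cv2.INTER_CUBIC)[:,:,::-1];cv2.imwrite("pics/sidec.png",c)
E
```

```text
top (490, 210) [319.6 136.4 473.5]
top (410, 235) [320.5 115.8 155.2]
top (450, 380) [ 47.2  58.9 162.7]
top (295, 188) [446.  332.9  21.9]
top (270, 150) [520.2 391.4  80.9]
top (215, 150) [528.7 517.6  56.6]
top (305, 155) [529.8 306.5  11.8]
top (180, 335) [163.8 522.8 336.2]
top (60, 360) [193.8 536.4 636.6]
top (400, 130) [ 903.5 -226.  -797.9]
side (280, 200) [450.9 321.6  30.8]
side (228, 190) [516.3 395.8  77.6]
side (240, 205) [521.2 358.6  17. ]
side (185, 235) [522.6 515.3  54.7]
side (395, 50) [160.4 614.5 459. ]
```

View pics/topc.png

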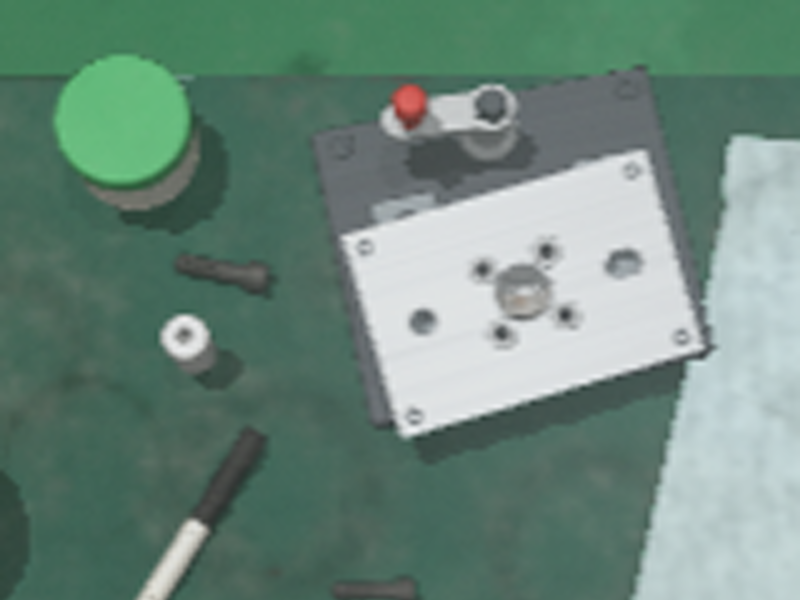

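View pics/sidec.png

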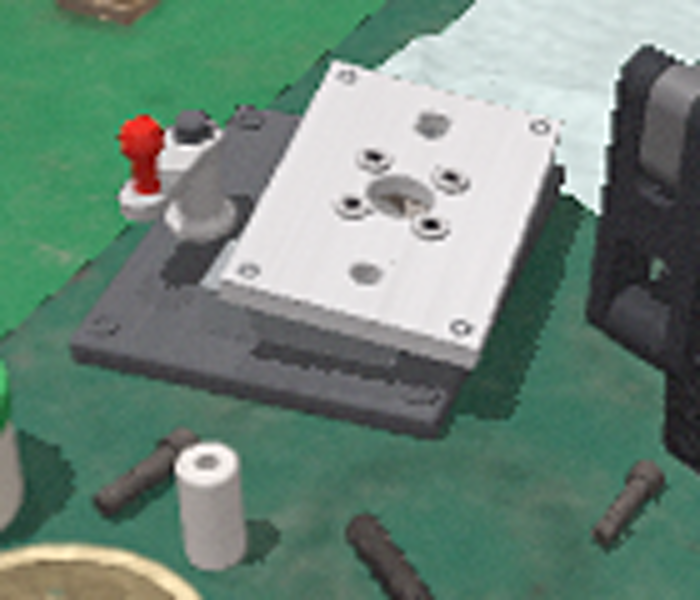

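```bash
python3 - <<'E'
from h import *
T=load("top0.pkl");S=load("side0.pkl")
print("base px top",proj(T,[0,0,0]),"side",proj(S,[[0,0,0],[320,136,155],[320,136,473]]))
C=cloud(T); m=np.zeros(C.shape[:2],bool); m[120:270,390:]=1; m&=T["z_map"]>0
P=C[m]
for z0 in range(100,800,50):
    q=P[(P[:,2]>z0)&(P[:,2]<z0+50)]
    if len(q): print(z0,len(q),q.min(0).round(),q.max(0).round())
C2=cloud(S);P=C2[S["z_map"]>0]
q=P[(P[:,0]>200)&(P[:,0]<500)&(P[:,1]>-50)&(P[:,1]<300)&(P[:,2]>60)];print("side pts",len(q), q.min(0) if len(q) else 0,q.max(0) if len(q) else 0)
# jig foot corners at z12
f=np.array([(315,135),(650,68),(706,350),(380,425)])/5-0.4+np.array([190,130])
F=plane(T,f,12);print(F.round(1))
for i in range(4): print(np.linalg.norm(F[i]-F[(i+1)%4]).round(1))
E
```

```text
base px top [[443.8101436  381.38665647]] side [[542.44360277 195.39479956]
 [385.25133189 118.9591671 ]
 [403.60149155 -59.86514863]]
100 395 [273.  63. 100.] [380. 118. 150.]
150 484 [273.  66. 150.] [381. 118. 200.]
200 445 [274.  67. 200.] [376. 122. 250.]
250 252 [258.  78. 250.] [390. 137. 300.]
300 1317 [253.  39. 300.] [410. 143. 350.]
350 1562 [256.  60. 350.] [394. 139. 400.]
400 2063 [257.  56. 400.] [397. 139. 450.]
450 2784 [257.  55. 450.] [401. 140. 500.]
500 3607 [260.  81. 500.] [402. 140. 550.]
550 2458 [280.  98. 550.] [400. 143. 590.]
side pts 31 [200.01045132 227.88747986  60.09555261] [209.40241391 299.77069777  64.6482642 ]
[[526.2 433.2  12. ]
 [559.6 270.1  12. ]
 [419.6 247.6  12. ]
 [384.7 402.5  12. ]]
166.4
141.8
158.8
144.8
```

```bash
cat > meas.py <<'E'
from h import *
def platepose(d,roi,thr=165,verbose=1):
    x0,y0,x1,y1=roi
    im=d["img"]; hsv=cv2.cvtColor(im,cv2.COLOR_RGB2HSV)
    m=np.zeros(im.shape[:2],np.uint8)
    m[y0:y1,x0:x1]=((im.min(2)>thr)&(hsv[...,1]<40))[y0:y1,x0:x1]
    n,l,st,_=cv2.connectedComponentsWithStats(m); k=1+np.argmax(st[1:,4]); m=(l==k).astype(np.uint8)
    c=max(cv2.findContours(m,cv2.RETR_EXTERNAL,cv2.CHAIN_APPROX_NONE)[0],key=cv2.contourArea)
    hull=cv2.convexHull(c)[:,0]
    q=cv2.boxPoints(cv2.minAreaRect(c))
    ap=cv2.approxPolyDP(cv2.convexHull(c),12,True)[:,0].astype(float)
    mi=cv2.erode(m,np.ones((5,5)))>0
    C=cloud(d)[mi]; C=C[np.isfinite(C).all(1)]
    med=np.median(C,0)
    for _ in range(3):
        A=np.c_[C[:,:2],np.ones(len(C))]; co=np.linalg.lstsq(A,C[:,2],rcond=None)[0]
        r=C[:,2]-A@co; C=C[abs(r)<2.0]
    # refine quad edges by line fits on contour points
    cc=c[:,0].astype(float)
    L=[]
    for i in range(len(ap)):
        a,b=ap[i],ap[(i+1)%len(ap)]; u=(b-a)/np.linalg.norm(b-a); nn=np.array([-u[1],u[0]])
        t=(cc-a)@u; s=(cc-a)@nn; sel=(abs(s)<3)&(t>6)&(t<np.linalg.norm(b-a)-6)
        vx,vy,px,py=cv2.fitLine(cc[sel].astype(np.float32),cv2.DIST_HUBER,0,.01,.01).ravel()
        L.append(np.cross([px,py,1],[px+vx,py+vy,1]))
    corners=[]
    for i in range(len(L)):
        p=np.cross(L[i-1],L[i]); corners.append(p[:2]/p[2])
    corners=np.array(corners)
    o,r=ray(d,corners)
    t=(co[2]+o[:2]@co[:2]-o[2])/(r[:,2]-r[:,:2]@co[:2])
    W=o+r*t[:,None]
    return corners,W,co,m
E
python3 - <<'E'
from meas import *
T=load("top0.pkl");S=load("side0.pkl")
for n,d,roi in (("top",T,(250,150,335,222)),("side",S,(235,165,320,240))):
    c,W,co,m=platepose(d,roi)
    print(n,c.round(1).tolist());print(W.round(1),"plane",co.round(3),"tilt",np.hypot(*co[:2]))
    print([np.linalg.norm(W[i]-W[(i+1)%len(W)]).round(1) for i in range(len(W))],"centre",W.mean(0).round(1))
E
```

```text
top [[317.9, 159.7], [329.8, 198.9], [270.1, 216.5], [258.4, 176.9]]
[[515.4 276.8  20.5]
 [413.  257.1  56.1]
 [371.  392.2  75.4]
 [468.4 418.4  41.8]] plane [-3.54000e-01  3.30000e-02  1.93609e+02] tilt 0.35531945970371526
[np.float64(110.2), np.float64(142.8), np.float64(106.3), np.float64(150.8)] centre [442.  336.1  48.5]
side [[319.0, 162.7], [319.0, 222.0], [269.3, 222.0], [243.6, 214.8], [267.5, 170.6]]
[[493.8  72.8 -31.8]
 [317.  417.7  96.3]
 [391.6 449.7  89.3]
 [451.5 439.1  74. ]
 [574.4 177.1 -21. ]] plane [-0.208  0.265 51.787] tilt 0.3367580310609752
[np.float64(408.1), np.float64(81.4), np.float64(62.8), np.float64(304.6), np.float64(132.3)] centre [445.7 311.3  41.4]
```

```bash
python3 - <<'E'
from meas import *
T=load("top0.pkl");S=load("side0.pkl")
def up(d,roi,f,name):
    x0,y0,x1,y1=roi
    cv2.imwrite(name,cv2.resize(d["img"][y0:y1,x0:x1],None,fx=f,fy=f,interpolation=cv2.INTER_CUBIC)[:,:,::-1])
side=np.array([(333,62),(560,130),(475,355),(215,283)])/5-.4+[200,160]
tc,W,_,_=platepose(T,(250,150,335,222))
for a,b in zip(tc,side):
    p,e=tri(T,a,S,b); print(a.round(1),b.round(1),p.round(1),"gap",e.round(2))
# depth noise
for p in [(280,205),(310,190),(300,170),(270,185)]:
    w=T["z_map"][p[1]-3:p[1]+4,p[0]-3:p[0]+4]; print(p,w.mean(),w.std(),depth(T,[p])[0].round(1))
for p in [(305,150),(262,160),(100,260),(240,330)]:
    w=T["z_map"][p[1]-3:p[1]+4,p[0]-3:p[0]+4]; print(p,w.mean(),w.std(),depth(T,[p])[0].round(1))
E
```

```text
[317.9 159.7] [266.2 172. ] [505.9 281.8  55.5] gap 1.83
[329.8 198.9] [311.6 185.6] [417.3 253.9  35.3] gap 0.76
[270.1 216.5] [294.6 230.6] [377.1 392.2  35. ] gap 0.64
[258.4 176.9] [242.6 216.2] [467.8 418.9  50.4] gap 3.34
(280, 205) 877.86456 1.6569893 [401.9 369.4  43.1]
(310, 190) 881.9725 1.6824067 [435.7 300.4  47. ]
(300, 170) 881.53577 1.4713218 [480.6 323.1  55.8]
(270, 185) 859.68756 124.09247 [447.5 391.8  48.5]
(305, 150) 932.06244 1.6055794 [541.7 306.4  14.3]
(262, 160) 925.67065 1.7480806 [517.1 410.5  13.9]
(100, 260) 889.7049 1.7389276 [281.7 789.4   1.7]
(240, 330) 869.2874 1.8372222 [122.1 462.1   1.3]
```

```bash
python3 - <<'E'
import re
s=open('meas.py').read()
s=s.replace("C=cloud(d)[mi]; C=C[np.isfinite(C).all(1)]","mi&=(d['z_map']>0)\n    C=cloud(d)[mi]; C=C[(C[:,2]>20)&(C[:,2]<75)]")
s=s.replace("abs(r)<2.0","abs(r)<5.0")
open('meas.py','w').write(s)
E
cat > jig.py <<'E'
from meas import *
def footfit(d,zz=12,rows=None):
    im=d["img"].astype(int)
    return im
E
python3 - <<'E'
from meas import *
T=load("top0.pkl");S=load("side0.pkl")
c,W,co,m=platepose(T,(250,150,335,222))
print(W.round(1),"plane",co.round(3),"tilt",np.hypot(*co[:2]),[np.linalg.norm(W[i]-W[(i+1)%4]).round(1) for i in range(4)],"ctr top",W.mean(0).round(1))
x=W[0]+W[3]-W[1]-W[2]; print("plate yaw from x",np.arctan2(x[1],x[0]))
y=W[2]+W[3]-W[0]-W[1]; print("plate yaw from y",np.arctan2(-y[0],y[1]))
# colours of foot / bench rows
im=T["img"]
print(im[150,250:330:3].tolist())
C=cv2.resize(T["img"][135:225,245:340],None,fx=8,fy=8,interpolation=cv2.INTER_CUBIC)[:,:,::-1]
cv2.imwrite("pics/topd.png",C[:600,:])
E
```

```text
[[505.  281.4  55.5]
 [415.9 254.7  41. ]
 [376.2 392.1  39. ]
 [465.5 418.1  53.6]] plane [ 1.5400e-01  3.0000e-02 -3.0736e+01] tilt 0.15690661397454017 [np.float64(94.2), np.float64(143.0), np.float64(94.1), np.float64(142.3)] ctr top [440.6 336.6  47.3]
plate yaw from x 0.2877509118991435
plate yaw from y 0.2812282911427138
[[87, 110, 99], [75, 107, 93], [79, 111, 97], [69, 107, 92], [74, 109, 94], [72, 106, 93], [122, 85, 75], [213, 100, 94], [186, 82, 77], [195, 199, 199], [198, 201, 201], [198, 201, 202], [96, 105, 107], [103, 110, 113], [178, 181, 183], [101, 108, 111], [102, 109, 112], [102, 109, 113], [102, 108, 112], [102, 108, 111], [101, 108, 111], [100, 107, 111], [101, 109, 111], [101, 108, 111], [71, 107, 94], [71, 106, 94], [72, 107, 94]]
```

View pics/topd.png

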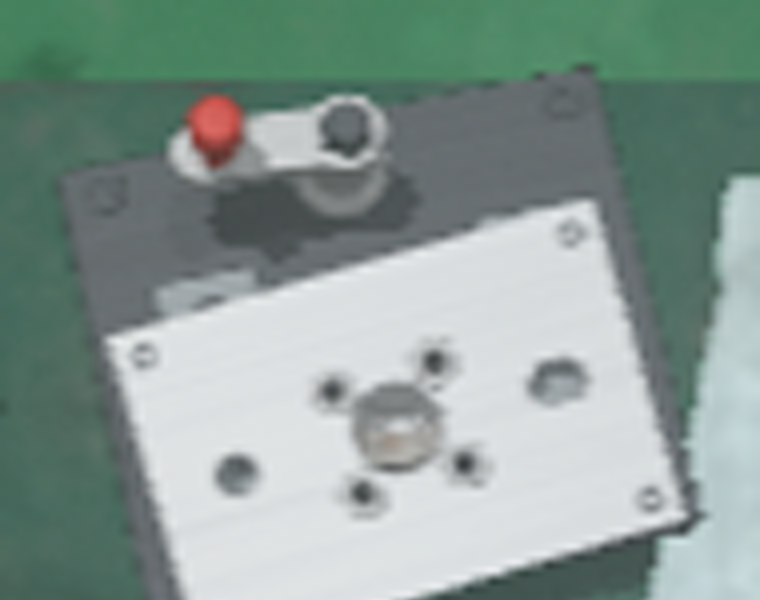

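```bash
cat > jig.py <<'E'
from meas import *
def fit_edge(d,a,b,inner,rng=5):
    """subpixel edge between pixel a and b using R-G difference; inner = approx inside px"""
    im=d["img"].astype(np.float32); f=im[...,0]-im[...,1]
    a=np.array(a,float);b=np.array(b,float);u=(b-a)/np.linalg.norm(b-a);n=np.array([-u[1],u[0]])
    if (np.array(inner)-a)@n<0:n=-n
    pts=[]
    for t in np.linspace(.06,.94,40):
        p=a+(b-a)*t; s=np.arange(-rng,rng+.1,.25)
        q=p+s[:,None]*n
        v=cv2.remap(f,q[:,0].astype(np.float32)[None],q[:,1].astype(np.float32)[None],cv2.INTER_LINEAR)[0]
        lo,hi=np.median(v[:8]),np.median(v[-8:])
        if hi-lo<15: continue
        k=np.argmax(v>(lo+hi)/2); pts.append(p+s[k]*n)
    pts=np.array(pts,np.float32)
    vx,vy,px,py=cv2.fitLine(pts,cv2.DIST_HUBER,0,.01,.01).ravel()
    res=(pts-[px,py])@np.array([-vy,vx])
    return np.array([px,py]),np.array([vx,vy]),len(pts),res.std()
E
python3 - <<'E'
from jig import *
T=load("top0.pkl")
inn=(290,185)
tl,tr,br,bl=(253,157),(319.5,144),(331,199),(266,215)
E=[fit_edge(T,tl,tr,inn),fit_edge(T,tr,br,inn),fit_edge(T,tl,bl,inn)]
W=[]
for p,v,n,s in E:
    q=plane(T,[p-20*v,p+20*v],12); dd=q[1]-q[0]; dd/=np.linalg.norm(dd)
    ang=np.arctan2(dd[1],dd[0]); print(p.round(1),v.round(3),n,s.round(2),"dir",ang.round(4)); W.append((q[0][:2],dd[:2]))
def yaw_of(a): 
    a=(a)%(np.pi/2); return a
ys=[yaw_of(np.arctan2(d[1],d[0])) for _,d in W]; print("yaws",ys)
yaw=np.mean(ys); ex=np.array([np.cos(yaw),np.sin(yaw)]);ey=np.array([-ex[1],ex[0]])
xp=W[0][0]@ex; ym=W[1][0]@ey; yp=W[2][0]@ey
print("width y",yp-ym,"x+ edge",xp)
o=ex*(xp-85)+ey*(yp+ym)/2; print("jig origin",o.round(1),yaw)
# at individual yaw: evaluate edge at near points
# pin-based check
P=np.array([440.6,336.6,47.3]); c,Wp,co,m=platepose(T,(250,150,335,222))
n=np.array([-co[0],-co[1],1]);n/=np.linalg.norm(n)
ctr=Wp.mean(0)-10*n; print("plate underside centre",ctr.round(1))
dl=ctr[:2]-o; print("plate in jig frame",dl@ex,dl@ey,"yaw rel",0.2845-yaw)
# things
im=T["img"];hsv=cv2.cvtColor(im,cv2.COLOR_RGB2HSV)
print("dowel top px->",plane(T,[(190+187/5-.4,130+328/5-.4)],42).round(0))
print("screw a ends",plane(T,[(190+178/5,130+262/5),(190+270/5,130+278/5)],7).round(0))
print("screw b ends",plane(T,[(190+333/5,130+588/5),(190+417/5,130+588/5)],6).round(0))
print("pot",plane(T,[(190+123/5,130+120/5)],54).round(0))
print("marker",plane(T,[(238.5,216)],6).round(0))
r=(hsv[...,1]>150)&((hsv[...,0]<8)|(hsv[...,0]>172))&(im[...,0]>120); mm=np.zeros_like(r);mm[140:165,262:285]=r[140:165,262:285]
q=np.argwhere(mm);print("knob px",q[:,::-1].mean(0),q.min(0),q.max(0))
S=load("side0.pkl");im=S["img"];hsv=cv2.cvtColor(im,cv2.COLOR_RGB2HSV)
r=(hsv[...,1]>150)&((hsv[...,0]<8)|(hsv[...,0]>172))&(im[...,0]>120); mm=np.zeros_like(r);mm[178:205,218:240]=r[178:205,218:240]
q2=np.argwhere(mm);print("knob side px",q2[:,::-1].mean(0),q2.min(0),q2.max(0))
print("tri knob",tri(T,q[:,::-1].mean(0),S,q2[:,::-1].mean(0)))
for x,y,z in [(66,0,62.5)]:
    w=o+ex*x+ey*y; print("pivot pred px",proj(T,[*w,z]))
E
```

```text
[295.6 146.8] [ 0.983 -0.185] 34 0.9 dir -1.3804
[325.8 172.8] [0.226 0.974] 34 0.15 dir -2.951
[258.8 190.8] [0.209 0.978] 40 0.14 dir -2.937
yaws [np.float64(0.19036777041585973), np.float64(0.19064133083010049), np.float64(0.20457086828172244)]
width y 167.03903114778132 x+ edge 604.1755804409755
jig origin [462.4 337.7] 0.19519332317589422
plate underside centre [442.2 336.9  37.4]
plate in jig frame -20.073569153596267 3.064894801841414 yaw rel 0.08930667682410576
dowel top px-> [[426. 490.  42.]]
screw a ends [[464. 498.   7.]
 [456. 454.   7.]]
screw b ends [[308. 424.   6.]
 [308. 385.   6.]]
pot [[520. 519.  54.]]
marker [[383. 467.   6.]]
knob px [272.5  147.75] [147 271] [149 274]
knob side px [228.16470588 189.76470588] [183 224] [198 232]
tri knob (array([527.7566564 , 384.67312492,  67.99513164]), np.float64(4.270109837338143))
pivot pred px [[287.83448617 149.53812864]]
```

```bash
cat > go.py <<'E'
import numpy as np
from rig import manip
from scipy.spatial.transform import Rotation as R
YAW=0.195;O=np.array([462.4,337.7]);EX=np.array([np.cos(YAW),np.sin(YAW)]);EY=np.array([-EX[1],EX[0]])
def jw(x,y,z): return np.array([*(O+EX*x+EY*y),z])
def wj(p): d=np.asarray(p[:2])-O; return np.array([d@EX,d@EY])
def st():
    s=manip.state(); r=R.from_rotvec(s["tcp_rot"]).as_matrix()
    print("t %.2f"%s["t"],"pos",s["tool_pos"].round(1),"jig",wj(s["tool_pos"]).round(1),"toolx ang %.4f"%np.arctan2(r[1,0],r[0,0]),"tilt %.4f"%np.arccos(-r[2,2]),"F",s["wrist_force"].round(2),"grip",round(s["grip_width"],1),"q",s["joints"].round(2)); return s,r
def shift(target,r,p): return (r.T@(np.asarray(target)-p))
E
python3 - <<'E'
from go import *
s,r=st()
p=np.array([174.877,573.926,231.261])
print("shift",shift(jw(-112,0,120),r,p).round(1),"rz",-(0.195+0.2957))
E
```

```text
t 0.10 pos [174.7 573.7 230.4] jig [-236.5  287.3] toolx ang -0.2957 tilt 0.0016 F [ 0.43 -0.32 -0.11] grip 85.3 q [ 1.61  0.04  0.08 -0.   -1.62 -0.33]
shift [245.1 194.8 111.6] rz -0.4907
```

Emit:
jog_arm --plan '[[[0,0,-0.1],[0.03,0.024,0],1],[[0,0,-0.2],[0.06,0.048,0],1],[[0,0,-0.3],[0.09,0.072,0],1],[[0,0,-0.4],[0.12,0.096,0],1],[[0,0,-0.491],[0.15,0.12,0],1],[[0,0,-0.491],[0.18,0.143,0],1],[[0,0,-0.491],[0.21,0.167,0],1],[[0,0,-0.491],[0.235,0.187,0.02],1],[[0,0,-0.491],[0.245,0.195,0.05],1],[[0,0,-0.491],[0.245,0.195,0.08],1]]'

```text
t: 0.93
tool_pos: [353.9, 314.1, 151.2]
tcp_rot: [-3.125, -0.301, -0.002]
wrist_force: [-0.5, 1.0, -0.7]
grip_width: 85.1
```

```bash
python3 - <<'E'
from go import *
from rig import snapshot
import cv2,pickle
s,r=st()
print("shift to pre",shift(jw(-112,0,9),r,s["tool_pos"]).round(1))
for n in ("top","side"):
    d=snapshot(n);pickle.dump(d,open(n+"1.pkl","wb"));cv2.imwrite(f"pics/{n}1.png",d["img"][:,:,::-1])
E
```

```text
t 0.93 pos [353.9 314.1 151.2] jig [-111.    -2.1] toolx ang 0.1919 tilt 0.0024 F [-0.46  0.96 -0.65] grip 85.1 q [ 1.15 -0.31 -0.37  0.   -1.5   0.61]
shift to pre [ -1.2  -1.8 142.2]
```

View pics/top1.png

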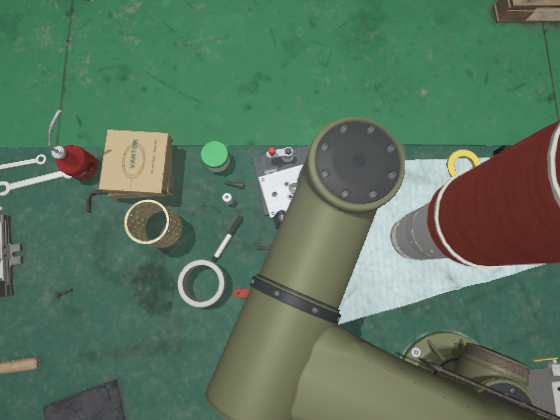

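View pics/side1.png

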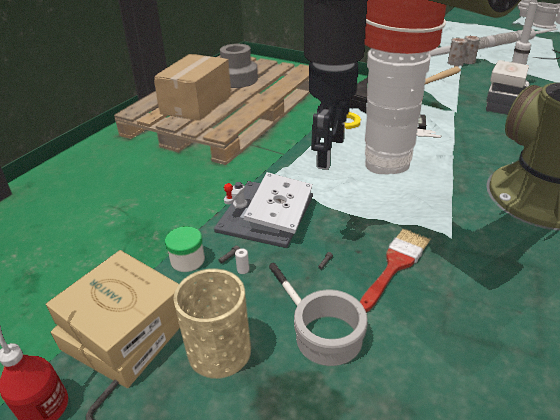

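```bash
python3 - <<'E'
from meas import *
T=load("top1.pkl");C=cloud(T);im=T["img"].astype(int);ok=T["z_map"]>0
m=np.zeros(ok.shape,bool);m[110:330,210:408]=1;m&=ok&(C[...,2]>200)
P=C[m]; print(P.min(0),P.max(0))
col=np.array([327,75.]);
# column fit from first top image
T0=load("top0.pkl");C0=cloud(T0);m0=np.zeros(ok.shape,bool);m0[120:270,390:]=1;m0&=(T0["z_map"]>0)&(C0[...,2]>320)&(C0[...,2]<580)
Q=C0[m0]; A=np.c_[2*Q[:,:2],np.ones(len(Q))]; s=np.linalg.lstsq(A,(Q[:,:2]**2).sum(1),rcond=None)[0]; print("column",s[:2],np.sqrt(s[2]+s[:2]@s[:2]),Q.max(0))
d=np.linalg.norm(P[:,:2]-s[:2],axis=1); i=d.argmin(); print("min dist",d[i],P[i]); 
for z in range(200,620,50):
    k=(P[:,2]>z)&(P[:,2]<z+50)
    if k.any(): j=d[k].argmin(); print(z,d[k][j].round(),P[k][j].round())
S=load("side1.pkl");CS=cloud(S);print("grey col base",depth(S,[(390,160),(390,100),(410,20),(340,60),(323,165)]).round())
print(depth(T,[(357,160),(400,160),(330,250)]).round())
E
```

```text
[194.04373339 265.45687417 214.35466809] [400.81729739 432.34243781 563.91779972]
column [333.14887182  61.32838492] 76.30300797685841 [409.89349897 142.60154007 579.98064295]
min dist 205.06848592997912 [342.06862999 266.20278995 555.13773588]
200 316.0 [328. 378. 244.]
250 306.0 [351. 367. 254.]
400 300.0 [361. 360. 449.]
450 291.0 [214. 327. 494.]
500 222.0 [314. 283. 512.]
550 205.0 [342. 266. 555.]
grey col base [[308. 109.  51.]
 [321. 116. 187.]
 [297. 128. 346.]
 [326. 348. 339.]
 [339. 366. 169.]]
[[354. 312. 562.]
 [355. 271. 559.]
 [272. 337. 541.]]
```

Emit:
jog_arm --plan '[[[0,0,-0.003],[0,0,0.02],1],[[0,0,-0.003],[0,0,0.04],1],[[0,0,-0.003],[0,0,0.06],1],[[0,0,-0.003],[0,0,0.08],1],[[0,0,-0.003],[0,0,0.1],1],[[0,0,-0.003],[0,0,0.115],1],[[0,0,-0.003],[0,0,0.127],1],[[0,0,-0.003],[0,0,0.135],1],[[0,0,-0.003],[0,0,0.14],1],[[0,0,-0.003],[0,0,0.14],1]]'

```text
t: 1.87
tool_pos: [352.2, 316.1, 11.1]
tcp_rot: [3.125, 0.311, -0.001]
wrist_force: [-1.0, 0.2, 0.0]
grip_width: 85.2
```

```bash
python3 - <<'E'
from go import *
from rig import snapshot
import cv2,pickle
s,r=st()
for n in ("top","side"):
    d=snapshot(n);pickle.dump(d,open(n+"2.pkl","wb"));x0,y0=(230,130) if n=="top" else (210,120)
    cv2.imwrite(f"pics/{n}2.png",cv2.resize(d["img"][y0:y0+120,x0:x0+150],None,fx=5,fy=5,interpolation=cv2.INTER_CUBIC)[:,:,::-1])
E
```

```text
t 1.87 pos [352.2 316.1  11.1] jig [-1.123e+02  1.000e-01] toolx ang 0.1986 tilt 0.0009 F [-1.01  0.16  0.02] grip 85.2 q [ 1.16 -0.22 -0.57  0.   -1.23  0.61]
```

View pics/side2.png

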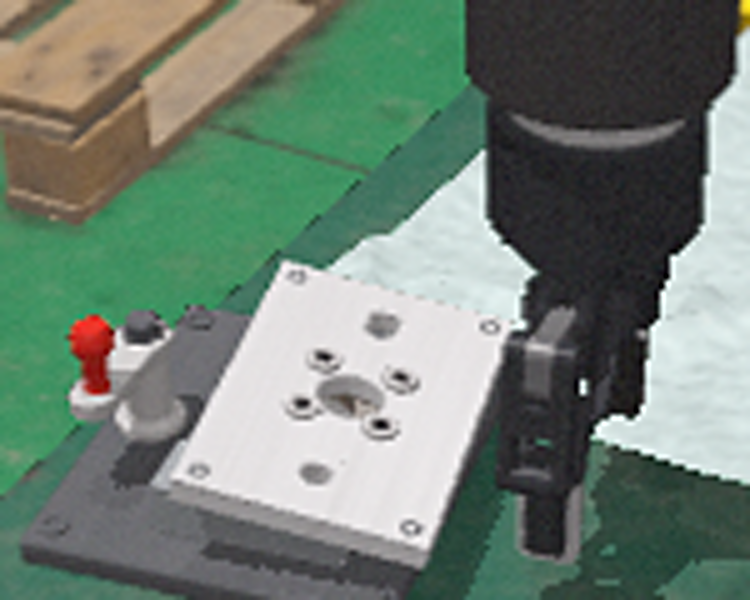

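View pics/top2.png

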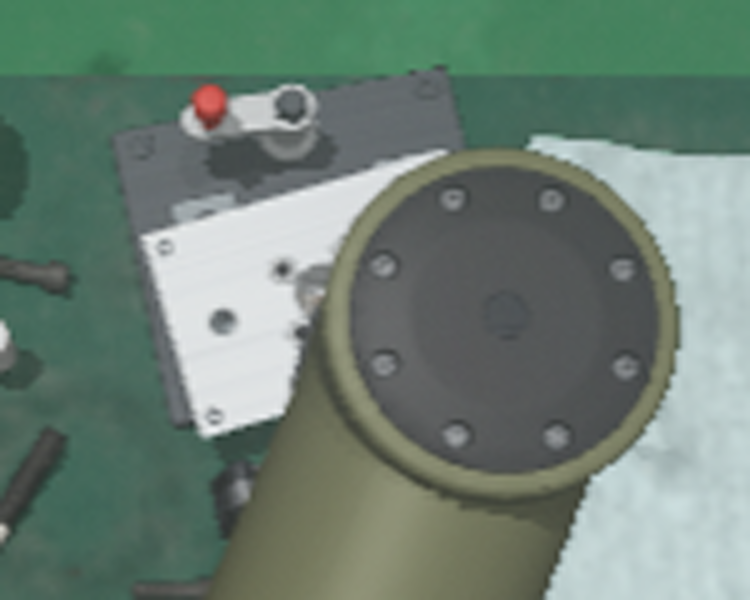

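Emit:
jog_arm --plan '[[[0,0,0.003],[0.005,0,0.001],1],[[0,0,0.003],[0.01,0,0.001],1],[[0,0,0.003],[0.015,0,0.001],1],[[0,0,0.003],[0.02,0,0.001],1],[[0,0,0.003],[0.024,0,0.001],1],[[0,0,0.003],[0.027,0,0.001],1],[[0,0,0.003],[0.029,0,0.001],1],[[0,0,0.003],[0.031,0,0.001],1],[[0,0,0.003],[0.033,0,0.001],1],[[0,0,0.003],[0.035,0,0.001],1]]'

```text
t: 2.8
tool_pos: [386.7, 322.9, 10.3]
tcp_rot: [3.127, 0.306, -0.0]
wrist_force: [-1.8, 0.9, 0.1]
grip_width: 85.2
```

```bash
cat > look.py <<'E'
from go import *
from rig import snapshot
import cv2,pickle,sys
k=sys.argv[1]; ns=sys.argv[2:] or ["side"]
st()
for n in ns:
    d=snapshot(n);pickle.dump(d,open(n+k+".pkl","wb"));x0,y0=(230,130) if n=="top" else (210,140)
    cv2.imwrite(f"pics/{n}{k}.png",cv2.resize(d["img"][y0:y0+110,x0:x0+130],None,fx=5.4,fy=5.4,interpolation=cv2.INTER_CUBIC)[:,:,::-1])
E
python3 look.py 3
```

```text
t 2.80 pos [386.7 322.9  10.3] jig [-77.1   0.1] toolx ang 0.1954 tilt 0.0002 F [-1.82  0.9   0.09] grip 85.2 q [ 1.1  -0.13 -0.49 -0.   -1.21  0.67]
```

View pics/side3.png

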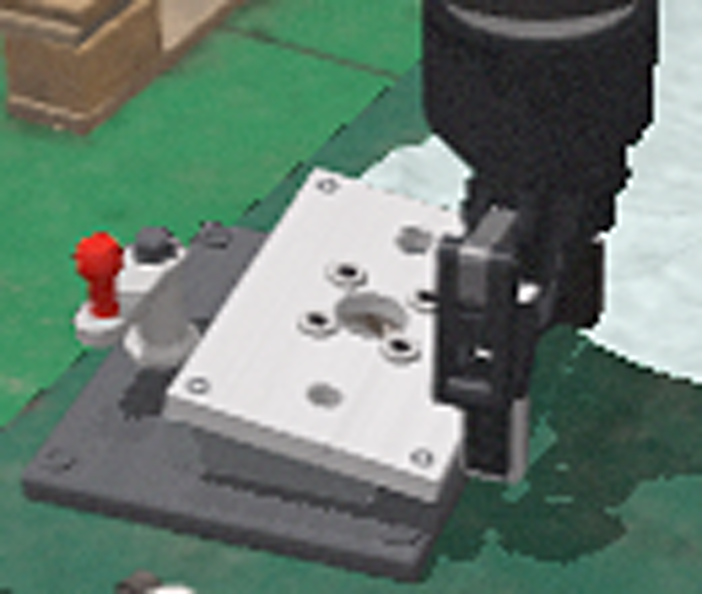

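```bash
cat > pl.py <<'E'
from h import *
from go import O,EX,EY,YAW
TILT=0.158
def onplate(d,uv,tilted=True,flat_z=44.):
    """jig-frame xy(z) of px on plate top surface"""
    o,r=ray(d,uv)
    if not tilted: t=(flat_z-o[2])/r[:,2]
    else:
        # z = 44.1+TILT*(xj+38)
        xo=(o[:2]-O)@EX; xr=r[:,:2]@EX
        t=(44.1+TILT*(xo+38)-o[2])/(r[:,2]-TILT*xr)
    p=o+r*t[:,None]; q=p[:,:2]-O
    return np.c_[q@EX,q@EY,p[:,2]]
def fit(J,M,tilted=True):
    """rigid 2d: J (jig xy) ~ R M + t ; J x stretched to in-plate length relative to seat edge"""
    J=J[:,:2].copy()
    A=M-M.mean(0);B=J-J.mean(0)
    if tilted: 
        B[:,0]/=np.cos(np.arctan(TILT))
    th=np.arctan2((A[:,0]*B[:,1]-A[:,1]*B[:,0]).sum(),(A*B).sum())
    Rm=np.array([[np.cos(th),-np.sin(th)],[np.sin(th),np.cos(th)]])
    res=B-A@Rm.T
    off=Rm@M.mean(0)
    if tilted: off[0]*=np.cos(np.arctan(TILT))
    return J.mean(0)-off,th,res
E
python3 - <<'E'
from pl import *
T=load("top0.pkl");S=load("side0.pkl")
t=np.array([(570,232),(651,498),(144,355),(397,428),(237,474),(558,381)])/8-.44+[245,135]
a=onplate(T,t);print("top0 jig: scr+x-y, -x-y, +x+y, bore,holeL,slot\n",a.round(1))
s=np.array([(347,76),(541,127),(249,271),(461,327),(400,197),(366,273),(433,125)])/5-.4+[200,160]
b=onplate(S,s);print("side0\n",b.round(1))
d=lambda p,q:np.linalg.norm(p-q)
print("pitch y",d(b[0],b[2]),d(b[1],b[3]),d(a[0],a[2]),"pitch x",d(b[0],b[1]),d(b[2],b[3]),d(a[0],a[1]),"holes",d(b[5],b[6]),d(a[4],a[5]))
hx,hy=40,63.
M=np.array([(hx,-hy),(-hx,-hy),(hx,hy),(-hx,hy),(0,0),(0,48),(0,-48)])
print("side0 fit",fit(b,M)); print("top0 fit",fit(a,M[[0,1,2,4,5,6]]))
S=load("side3.pkl")
s=np.array([(328,185),(198,385),(422,457),(370,313),(324,394),(412,240)])/5.4-.4+[210,140]
b=onplate(S,s); print("side3 fit",fit(b,M[[0,2,3,4,5,6]]))
E
```

```text
top0 jig: scr+x-y, -x-y, +x+y, bore,holeL,slot
 [[ 23.2 -57.1  53.8]
 [-55.3 -64.7  41.4]
 [ 12.3  69.9  52.1]
 [-21.8   3.1  46.7]
 [-25.7  50.7  46.1]
 [-17.6 -45.1  47.3]]
side0
 [[ 24.6 -57.6  54. ]
 [-54.9 -64.6  41.4]
 [ 12.9  70.4  52.1]
 [-65.   62.3  39.8]
 [-20.6   4.1  46.9]
 [-24.7  51.2  46.2]
 [-16.6 -44.3  47.5]]
pitch y 128.45244860404037 127.30429455461504 127.51000079188856 pitch x 80.7239458055467 79.27933259303086 79.91762999440196 holes 95.8407388639982 96.07035345475214
side0 fit (array([-20.60036646,   3.06168982]), np.float64(0.08792853076626943), array([[ 0.3535699 , -1.37732919],
       [-0.37213223, -1.38906349],
       [-0.35451399,  1.02125242],
       [ 0.46744258, -0.00931202],
       [ 0.02237469,  1.05950597],
       [ 0.0805638 ,  0.27959791],
       [-0.19730475,  0.41534839]]))
top0 fit (array([-21.62034418,   2.66325631]), np.float64(0.09015196632913472), array([[-0.08889874, -0.60191178],
       [ 0.03639557, -1.05798013],
       [ 0.20981821,  0.94049943],
       [-0.13896978,  0.46079399],
       [ 0.23798265,  0.18630156],
       [-0.25632791,  0.07229694]]))
side3 fit (array([-16.971684 ,   1.5487101]), np.float64(0.019362349664604046), array([[-0.37892396, -1.2209283 ],
       [-0.32002111,  0.39478559],
       [-0.17175882,  0.04669497],
       [ 0.35828697, -0.09872359],
       [-0.04510505,  0.17161251],
       [ 0.55752196,  0.70655882]]))
```

Emit:
jog_arm --plan '[[[0,0,0],[0.001,0,0],1],[[0,0,0],[0.002,0,0],1],[[0,0,0],[0.003,0,0],1],[[0,0,0],[0.004,0,0],1],[[0,0,0],[0.005,0,0],1],[[0,0,0],[0.006,0,0],1],[[0,0,0],[0.007,0,0],1],[[0,0,0],[0.007,0,0],1],[[0,0,0],[0.007,0,0],1],[[0,0,0],[0.007,0,0],1]]'

```text
t: 3.68
tool_pos: [393.8, 324.3, 10.3]
tcp_rot: [-3.127, -0.306, -0.001]
wrist_force: [0.1, -0.3, -0.2]
grip_width: 85.7
```

```bash
python3 look.py 4
```

```text
t 3.68 pos [393.8 324.3  10.3] jig [-69.9   0.1] toolx ang 0.1952 tilt 0.0004 F [ 0.06 -0.31 -0.18] grip 85.7 q [ 1.08 -0.11 -0.47  0.   -1.21  0.68]
```

View pics/side4.png

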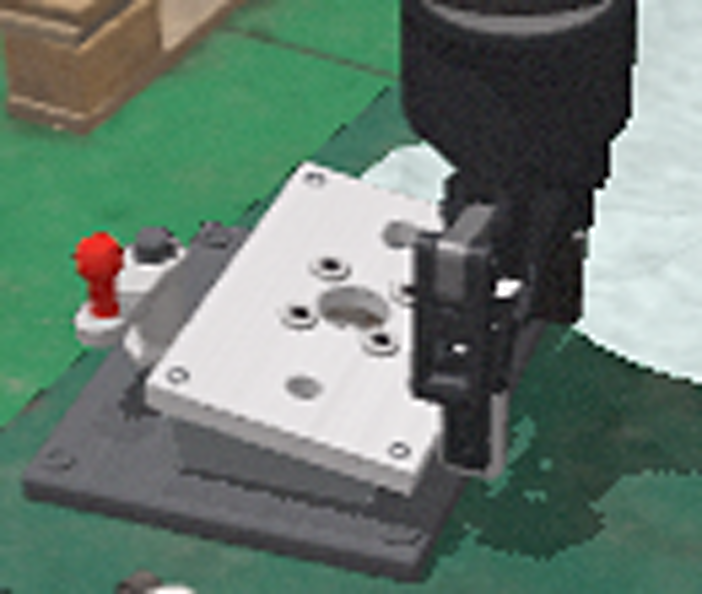

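```bash
python3 - <<'E'
from pl import *
hx,hy=40,64.
M=np.array([(hx,-hy),(-hx,-hy),(hx,hy),(-hx,hy),(0,0),(0,48),(0,-48)])
for k,s,i in [(3,[(328,185),(198,385),(422,457),(370,313),(324,394)],[0,2,3,4,5]),(4,[(315,179),(177,375),(400,450),(352,307),(304,387)],[0,2,3,4,5])]:
    S=load(f"side{k}.pkl"); b=onplate(S,np.array(s)/5.4-.4+[210,140]); c,th,res=fit(b,M[i]); print(k,c.round(2),th.round(4),abs(res).max().round(2), "holeL top",b[-1].round(1),"holeL calc",(c+48*np.array([-np.sin(th),np.cos(th)])).round(1))
E
```

```text
3 [-17.06   1.2 ] 0.0202 0.57 holeL top [-17.9  49.7  47.3] holeL calc [-18.   49.2]
4 [-10.38   0.87] 0.002 0.76 holeL top [-10.7  49.6  48.4] holeL calc [-10.5  48.9]
```

Emit:
jog_arm --plan '[[[0,0,0],[0.001,0,0],1],[[0,0,0],[0.002,0,0],1],[[0,0,0],[0.003,0,0],1],[[0,0,0],[0.004,0,0],1],[[0,0,0],[0.005,0,0],1],[[0,0,0],[0.006,0,0],1],[[0,0,0],[0.0065,0,0],1],[[0,0,0],[0.007,0,0],1],[[0,0,0],[0.007,0,0],1],[[0,0,0],[0.007,0,0],1]]'

```text
t: 4.57
tool_pos: [400.5, 325.6, 10.3]
tcp_rot: [3.127, 0.306, 0.0]
wrist_force: [-0.8, 0.5, 0.0]
grip_width: 85.5
```

```bash
python3 look.py 5
```

```text
t 4.57 pos [400.5 325.6  10.3] jig [-63.1   0.1] toolx ang 0.1951 tilt 0.0001 F [-0.82  0.52  0.  ] grip 85.5 q [ 1.07 -0.1  -0.46  0.   -1.21  0.69]
```

View pics/side5.png

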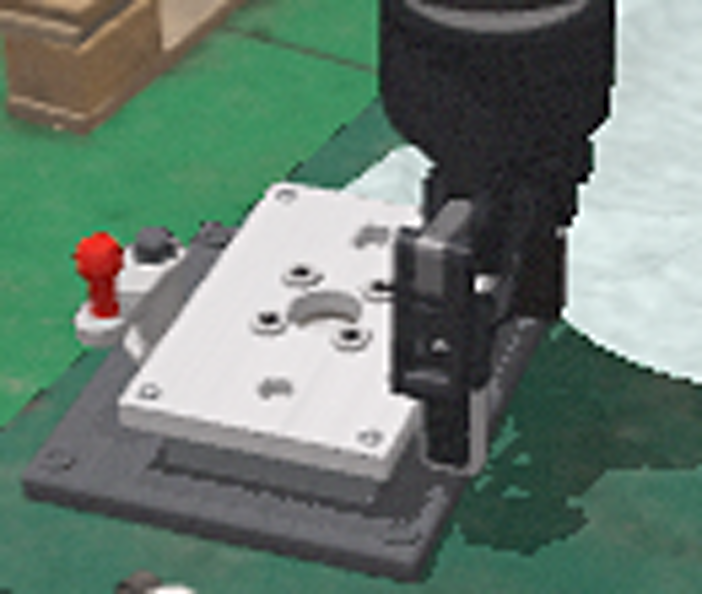

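```bash
cat > chk.py <<'E'
from pl import *
hx,hy=40,64.
M=np.array([(hx,-hy),(-hx,-hy),(hx,hy),(-hx,hy),(0,0),(0,48),(0,-48)])
def planefit(S,poly):
    m=np.zeros(S["z_map"].shape,np.uint8); cv2.fillPoly(m,[np.round(poly).astype(np.int32)],1)
    m=(m>0)&(S["z_map"]>0); P=cloud(S)[m]; q=P[:,:2]-O; X=q@EX;Y=q@EY;Z=P[:,2]
    k=(Z>25)&(Z<65)
    for _ in range(5):
        A=np.c_[X,Y,np.ones(len(X))]; co=np.linalg.lstsq(A[k],Z[k],rcond=None)[0]; r=Z-A@co; s=max(1.4826*np.median(abs(r[k])),.5); k=abs(r)<2.5*s
    return co,k.sum(),s
E
python3 - <<'E'
from chk import *
f=lambda s,k=5.4:np.array(s)/k-.4+[210,140]
for k,s,poly in [(4,[(315,179),(177,375),(400,450),(352,307),(304,387)],[(312,175),(165,380),(395,440),(405,220)]),(5,[(287,194),(150,391),(371,437),(325,308),(275,389)],[(280,190),(140,400),(370,430),(388,215)])]:
    S=load(f"side{k}.pkl"); print(k,"plane(jig) slopes x,y, z0:",planefit(S,f(poly)))
    b=onplate(S,f(s),tilted=(k==4)); c,th,res=fit(b,M[[0,2,3,4,5]],k==4); print(c.round(2),th.round(4),abs(res).max().round(2))
E
```

```text
4 plane(jig) slopes x,y, z0: (array([1.52902748e-01, 8.06493821e-04, 5.07928960e+01]), np.int64(1228), np.float64(1.00916861664124))
[-10.38   0.87] 0.002 0.76
5 plane(jig) slopes x,y, z0: (array([-1.97508899e-03, -4.03861670e-04,  4.50273734e+01]), np.int64(1183), np.float64(0.9755939733231378))
[ 1.12 -0.88] 0.0059 1.31
```

Emit:
jog_arm --plan '[[[0,0,0],[-0.003,0,0],1],[[0,0,0],[-0.01,0,0],1],[[0,0,0],[-0.02,0,0],1],[[0,0,0],[-0.035,0,0],1],[[0,0,0],[-0.04,0,-0.01],1],[[0,0,0],[-0.04,0,-0.03],1],[[0,0,0],[-0.04,0,-0.06],1],[[0,0,0],[-0.04,0,-0.09],1],[[0,0,0],[-0.04,0,-0.12],1],[[0,0,0],[-0.04,0,-0.14],0]]'

```text
t: 5.45
tool_pos: [361.7, 318.3, 154.7]
tcp_rot: [-3.124, -0.307, -0.005]
wrist_force: [1.0, 0.5, -0.1]
grip_width: 75.4
```

```bash
python3 look.py 6 side top
```

```text
t 5.45 pos [361.7 318.3 154.7] jig [-102.6    0.5] toolx ang 0.1957 tilt 0.0045 F [ 0.97  0.55 -0.08] grip 75.4 q [ 1.14 -0.28 -0.35  0.   -1.5   0.62]
```

View pics/side6.png

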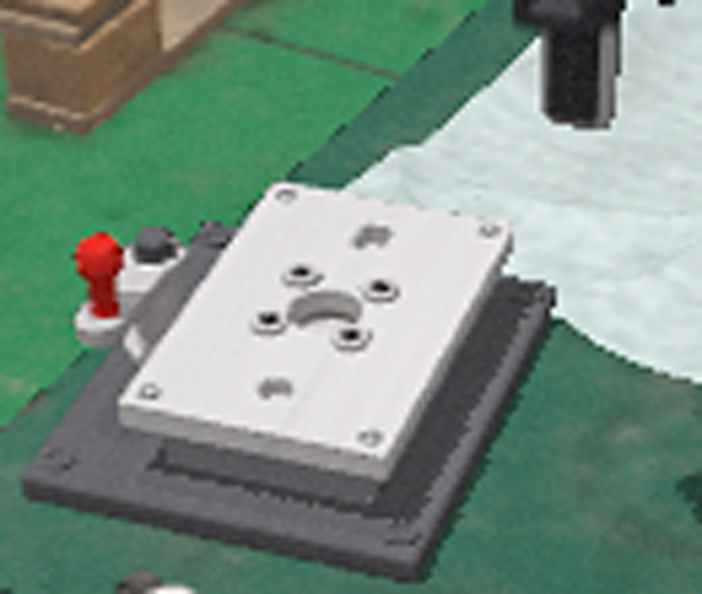

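View pics/top6.png

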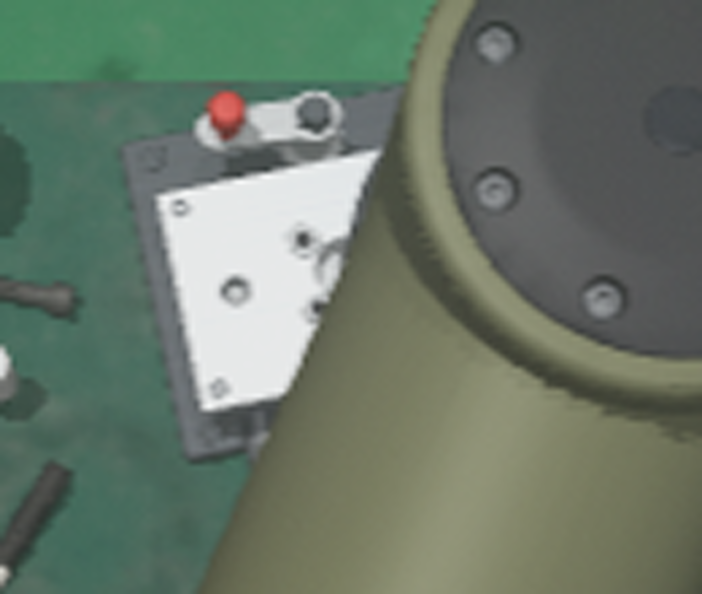

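```bash
python3 - <<'E'
from chk import *
f=lambda s,k=5.4:np.array(s)/k-.4+[210,140]
S=load("side6.pkl");T=load("top6.pkl")
print(planefit(S,f([(282,190),(135,400),(385,440),(500,235)])))
b=onplate(S,f([(287,194),(489,231),(150,391),(371,437),(325,308),(275,389),(375,237)]),tilted=False); print(fit(b,M,False))
g=lambda s:np.array(s)/5.4-.4+[230,130]
b=onplate(T,g([(180,208),(219,388),(235,291)]),tilted=False);print(b.round(1),fit(b,M[[2,3,5]],False)[:2])
# knob: red masks
def red(d,x0,y0,x1,y1):
    im=d["img"].astype(int); r=(im[...,0]>120)&(im[...,0]>1.7*im[...,1])&(im[...,0]>1.7*im[...,2]); m=np.zeros_like(r); m[y0:y1,x0:x1]=r[y0:y1,x0:x1]; q=np.argwhere(m)[:,::-1]; return q
qt=red(T,262,140,285,165);qs=red(S,215,175,240,205); print("top",len(qt),qt.mean(0),qt.min(0),qt.max(0),"side",len(qs),qs.mean(0),qs.min(0),qs.max(0))
head=qs[qs[:,1]<qs[:,1].min()+7].mean(0); print("head",head)
for z in (66.5,76): print("side head/plane",z,onplate(S,[head],False,z)[0].round(1),"side mean",onplate(S,[qs.mean(0)],False,z)[0].round(1),"top",onplate(T,[qt.mean(0)],False,z)[0].round(1))
p,e=tri(T,qt.mean(0),S,head);q=p[:2]-O;print(p.round(1),e.round(1),q@EX,q@EY)
# pivot nut top: side, top
print("nut side",onplate(S,f([(155,240)]),False,62.5),"nut top",onplate(T,g([(316,108)]),False,62.5))
E
```

```text
(array([-2.01120029e-04,  1.53133310e-04,  4.49802936e+01]), np.int64(1714), np.float64(0.9406342127713948))
(array([ 0.88802521, -0.81336139]), np.float64(0.0029260936727206707), array([[ 0.608677  , -0.55619299],
       [ 0.21338053, -0.1865986 ],
       [ 0.11182691, -0.46707173],
       [-0.26003242, -0.36102614],
       [ 0.50783239, -0.08593172],
       [-0.14416948,  1.24434412],
       [-1.03751492,  0.41247706]]))
[[ 39.3  63.8  44. ]
 [-40.8  63.1  44. ]
 [ -1.1  48.   44. ]] (array([-0.46072078, -0.34421105]), np.float64(0.006650715205209775))
top 38 [271.5 150. ] [269 147] [274 153] side 92 [228.08695652 189.7173913 ] [224 183] [232 198]
head [227.78846154 186.48076923]
side head/plane 66.5 [77.2 21.9 66.5] side mean [72.1 31.5 66.5] top [71.1 37.2 66.5]
side head/plane 76 [70.5 34.2 76. ] side mean [65.5 43.7 76. ] top [68.1 37.9 76. ]
[521.4 388.3  79.1] 1.2 67.66941501354296 38.24050517397554
nut side [[64.19201568  2.95094008 62.5       ]] nut top [[65.78522329 -0.5559981  62.5       ]]
```

Emit:
jog_arm --plan '[[[0,0,-0.1],[0.01,-0.015,0],0],[[0,0,-0.2],[0.035,-0.03,0],0],[[0,0,-0.3],[0.06,-0.045,0],0],[[0,0,-0.4],[0.085,-0.055,0],0],[[0,0,-0.5],[0.11,-0.065,0],0],[[0,0,-0.6],[0.135,-0.065,0],0],[[0,0,-0.7],[0.16,-0.065,0],0],[[0,0,-0.785],[0.18,-0.065,0],0],[[0,0,-0.785],[0.198,-0.065,0],0],[[0,0,-0.785],[0.198,-0.065,0.02],0]]'

```text
t: 6.38
tool_pos: [546.5, 420.7, 133.5]
tcp_rot: [2.772, 1.477, 0.009]
wrist_force: [-0.7, 1.0, 1.3]
grip_width: -0.2
```

```bash
python3 look.py 7
```

```text
t 6.38 pos [546.5 420.7 133.5] jig [98.5 65.1] toolx ang 0.9793 tilt 0.0057 F [-0.67  1.04  1.27] grip -0.2 q [ 0.95  0.28  0.17  0.   -1.46  1.6 ]
```

View pics/side7.png

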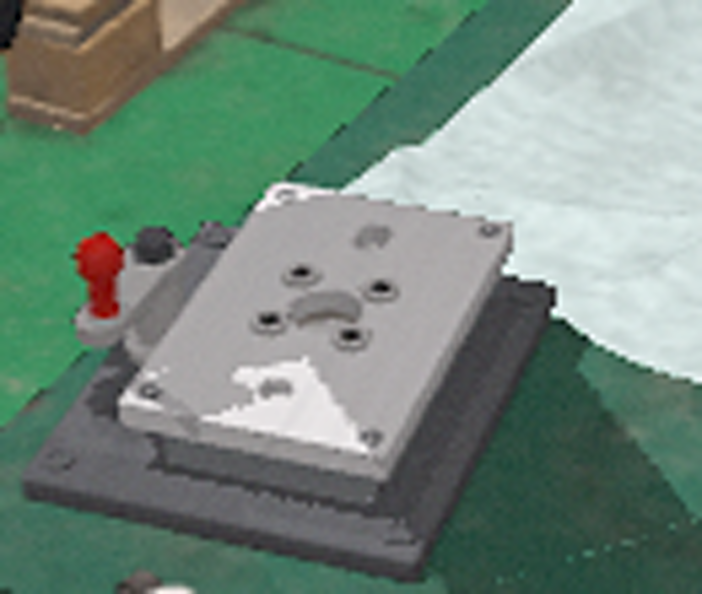

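Emit:
jog_arm --plan '[[[0,0,0],[0,0,0.01],0],[[0,0,0],[0,0,0.02],0],[[0,0,0],[0,0,0.03],0],[[0,0,0],[0,0,0.04],0],[[0,0,0],[0,0,0.05],0],[[0,0,0],[0,0,0.06],0],[[0,0,0],[0,0,0.065],0],[[0,0,0],[0,0,0.07],0],[[0,0,0],[0,0,0.072],0],[[0,0,0],[0,0,0.072],0]]'

```text
t: 7.27
tool_pos: [542.8, 419.8, 57.9]
tcp_rot: [2.772, 1.479, -0.001]
wrist_force: [0.7, -0.5, 0.4]
grip_width: 0.2
```

```bash
sed -i 's/(210,140)$/(190,110)/' look.py; python3 look.py 8; python3 - <<'E'
from go import *
s,r=st()
# face standoff: n=(-.707,-.707); knob radius 8 + 11
import math
for th in [-.05,.2,.5,.8,1.1,1.4,1.57]:
    kx,ky=66-38*math.sin(th),38*math.cos(th)
    t=jw(kx+19*.707,ky+19*.707,62); print(th,wj(t).round(1),shift(t,r,s["tool_pos"]).round(1))
E
```

```text
t 7.27 pos [542.8 419.8  57.9] jig [94.8 65. ] toolx ang 0.9801 tilt 0.0006 F [ 0.66 -0.49  0.42] grip 0.2 q [ 0.95  0.31  0.07  0.   -1.33  1.6 ]
t 7.32 pos [543.  420.   58.4] jig [95.  65.1] toolx ang 0.9802 tilt 0.0003 F [ 0.54 -0.3  -0.04] grip -0.2 q [ 0.95  0.31  0.07  0.   -1.33  1.6 ]
-0.05 [81.3 51.4] [-19.4   0.1  -3.6]
0.2 [71.9 50.7] [-26.6  -6.1  -3.6]
0.5 [61.2 46.8] [-36.9 -10.9  -3.6]
0.8 [52.2 39.9] [-48.1 -12.4  -3.6]
1.1 [45.6 30.7] [-59.3 -10.6  -3.6]
1.4 [42.  19.9] [-69.5  -5.5  -3.6]
1.57 [41.4 13.5] [-74.4  -1.3  -3.6]
```

View pics/side8.png

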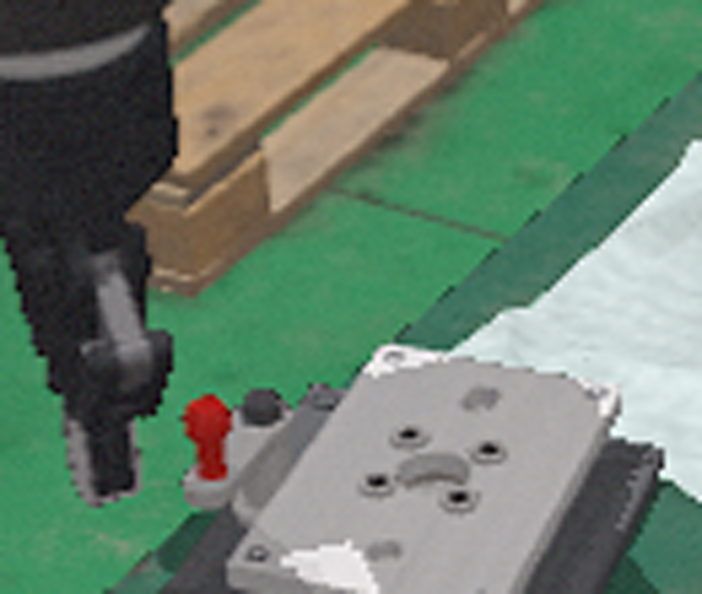

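Emit:
jog_arm --plan '[[[0,0,0],[-0.006,0,-0.004],0],[[0,0,0],[-0.012,0,-0.004],0],[[0,0,0],[-0.017,0,-0.004],0],[[0,0,0],[-0.02,-0.001,-0.004],0],[[0,0,0],[-0.023,-0.003,-0.004],0],[[0,0,0],[-0.0265,-0.006,-0.004],0],[[0,0,0],[-0.03,-0.008,-0.004],0],[[0,0,0],[-0.034,-0.0098,-0.004],0],[[0,0,0],[-0.037,-0.011,-0.004],0],[[0,0,0],[-0.041,-0.0117,-0.004],0]]'

```text
t: 8.15
tool_pos: [510.0, 392.2, 62.4]
tcp_rot: [2.772, 1.479, 0.0]
wrist_force: [-0.5, 1.3, 0.4]
grip_width: -0.0
```

```bash
python3 look.py 9
```

```text
t 8.15 pos [510.  392.2  62.4] jig [57.3 44.3] toolx ang 0.9804 tilt 0.0002 F [-0.51  1.33  0.38] grip -0.0 q [ 0.97  0.2  -0.05  0.   -1.32  1.59]
```

View pics/side9.png

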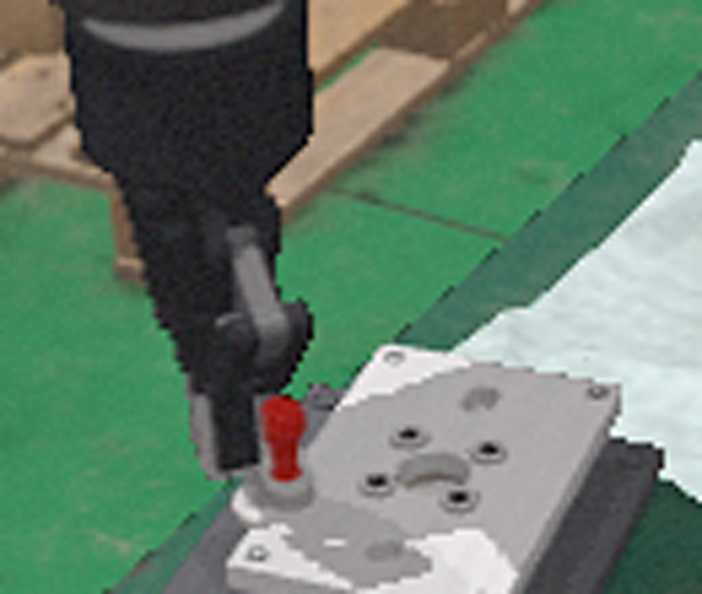

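Emit:
jog_arm --plan '[[[0,0,0],[-0.003,-0.0005,0],0],[[0,0,0],[-0.007,-0.0007,0],0],[[0,0,0],[-0.011,-0.0003,0],0],[[0,0,0],[-0.0145,0.0003,0],0],[[0,0,0],[-0.0183,0.0011,0],0],[[0,0,0],[-0.021,0.0023,0],0],[[0,0,0],[-0.0235,0.0035,0],0],[[0,0,0],[-0.026,0.0048,0],0],[[0,0,0],[-0.0285,0.0062,0],0],[[0,0,0],[-0.03,0.0073,0],0]]'

```text
t: 9.03
tool_pos: [499.6, 363.1, 62.3]
tcp_rot: [2.772, 1.479, -0.0]
wrist_force: [-1.0, 1.4, -0.2]
grip_width: 0.1
```

```bash
python3 look.py 10
```

```text
t 9.03 pos [499.6 363.1  62.3] jig [41.5 17.7] toolx ang 0.9802 tilt 0.0002 F [-0.96  1.37 -0.16] grip 0.1 q [ 0.95  0.13 -0.13  0.   -1.31  1.6 ]
```

View pics/side10.png

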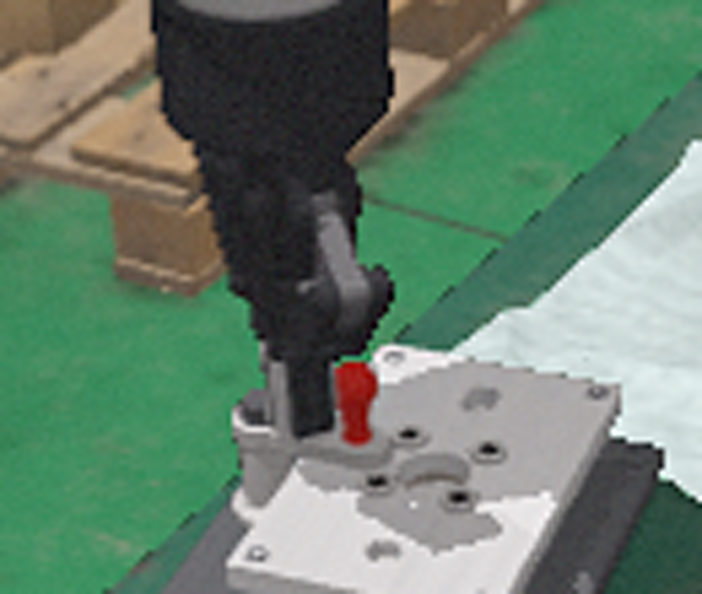

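Emit:
jog_arm --plan '[[[0,0,0],[-0.0007,0.0007,0],0],[[0,0,0],[-0.0014,0.0014,0],0],[[0,0,0],[-0.0021,0.0021,0],0],[[0,0,0],[-0.0028,0.0028,0],0],[[0,0,0],[-0.0035,0.0035,0],0],[[0,0,0],[-0.004,0.004,0],0],[[0,0,0],[-0.0045,0.0045,0],0],[[0,0,0],[-0.0045,0.0045,0],0],[[0,0,0],[-0.0045,0.0045,0],0],[[0,0,0],[-0.0045,0.0045,0],0]]'

```text
t: 9.92
tool_pos: [501.0, 359.5, 62.6]
tcp_rot: [-2.768, -1.479, -0.005]
wrist_force: [0.3, 8.5, -2.4]
grip_width: 0.2
```

```bash
python3 look.py 11
```

```text
t 9.92 pos [501.  359.5  62.6] jig [42.1 13.9] toolx ang 0.9811 tilt 0.0045 F [ 0.3   8.51 -2.39] grip 0.2 q [ 0.95  0.13 -0.13 -0.   -1.31  1.61]
```

View pics/side11.png

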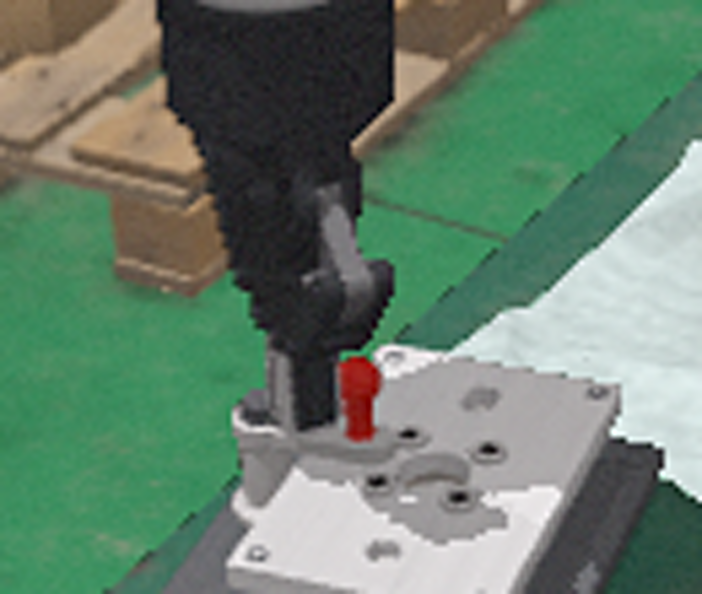

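Emit:
jog_arm --plan '[[[0,0,0],[0.004,-0.004,0],0],[[0,0,0],[0.01,-0.01,0],0],[[0,0,0],[0.018,-0.018,0],0],[[0,0,0],[0.025,-0.025,0],0],[[0,0,0],[0.03,-0.03,-0.005],0],[[0,0,0],[0.03,-0.03,-0.03],0],[[0,0,0],[0.03,-0.03,-0.06],0],[[0,0,0],[0.03,-0.03,-0.09],0],[[0,0,0],[0.03,-0.03,-0.12],0],[[0,0,0],[0.03,-0.03,-0.13],0]]'

```text
t: 10.8
tool_pos: [493.9, 400.0, 198.6]
tcp_rot: [-2.77, -1.479, -0.011]
wrist_force: [0.1, -0.3, 0.9]
grip_width: 0.0
```

Emit:
jog_arm --plan '[[[0,0,0],[-0.02,-0.03,0],0],[[0,0,0],[-0.04,-0.06,0],0],[[0,0,0],[-0.055,-0.085,0],0],[[0,0,0],[-0.07,-0.11,0],0],[[0,0,0],[-0.085,-0.135,0],0],[[0,0,0],[-0.1,-0.16,0],0],[[0,0,0],[-0.115,-0.185,0],0],[[0,0,0],[-0.13,-0.2,0],0],[[0,0,0],[-0.13,-0.2,0],0],[[0,0,0],[-0.13,-0.2,0],0]]'

```text
t: 11.63
tool_pos: [253.2, 402.7, 193.0]
tcp_rot: [-2.769, -1.482, -0.001]
wrist_force: [0.7, 0.8, -0.1]
grip_width: -0.1
```

```bash
python3 look.py 12 side top; python3 - <<'E'
from h import *
for n in("top","side"):
    d=load(n+"12.pkl");cv2.imwrite(f"pics/{n}12full.png",d["img"][:,:,::-1])
E
```

```text
t 11.63 pos [253.2 402.7 193. ] jig [-192.6  104.3] toolx ang 0.9827 tilt 0.0012 F [ 0.69  0.78 -0.11] grip -0.1 q [ 1.44 -0.3  -0.29  0.   -1.58  1.12]
```

View pics/side12.png

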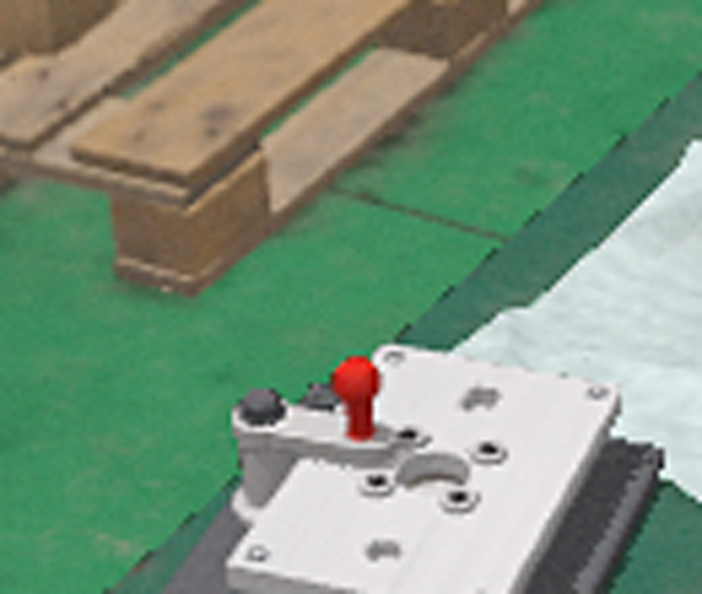

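View pics/top12full.png

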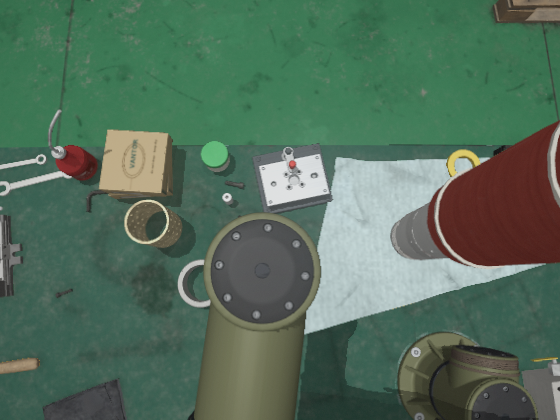

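Plate and keeper look right; one numeric check of keeper angle, plate pose and the bystanders before handing in.

```bash
python3 - <<'E'
from chk import *
S=load("side12.pkl");T=load("top12.pkl");S0=load("side0.pkl")
def red(d,x0,y0,x1,y1):
    im=d["img"].astype(int); r=(im[...,0]>120)&(im[...,0]>1.7*im[...,1])&(im[...,0]>1.7*im[...,2]); m=np.zeros_like(r); m[y0:y1,x0:x1]=r[y0:y1,x0:x1]; return np.argwhere(m)[:,::-1]
qt=red(T,275,150,310,180);qs=red(S,240,165,270,195)
head=qs[qs[:,1]<qs[:,1].min()+7].mean(0); p,e=tri(T,qt.mean(0),S,head);q=p[:2]-O; k=np.array([q@EX,q@EY])
print("knob",p.round(1),"gap",e.round(1),"jig",k.round(1),"angle",np.arctan2(66-k[0],k[1]).round(3))
f=lambda s:np.array(s)/5.4-.4+[190,110]
print("plane",planefit(S,f([(390,360),(300,470),(245,555),(500,590),(600,400),(480,380)])))
b=onplate(S,f([(394,357),(597,392),(258,553),(383,549),(480,398)]),False);print(fit(b,M[[0,1,2,5,6]],False)[:2])
# bystanders: change in the side view outside arm/jig
D=cv2.absdiff(S["img"],S0["img"]).max(2)
for n,(x0,y0,x1,y1) in {"pot":(160,222,208,275),"screw_a+dowel":(215,243,253,276),"screw_b":(314,250,336,273),"marker":(268,260,300,305)}.items(): print(n,(D[y0:y1,x0:x1]>60).mean().round(3))
E
```

```text
knob [489.2 343.6  79.2] gap 1.5 jig [27.5  0.5] angle 1.557
plane (array([-6.40245120e-04, -5.09233656e-05,  4.49318513e+01]), np.int64(1467), np.float64(0.9219902721006936))
(array([ 1.19776518, -0.98705951]), np.float64(0.006273512184102716))
pot 0.0
screw_a+dowel 0.0
screw_b 0.006
marker 0.0
```

View pics/side12full.png

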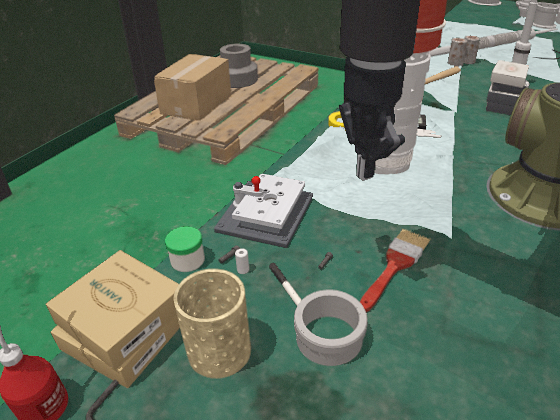

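The side view shows the plate flat and the keeper over it (red knob at about (256,183)). The bystanders are unchanged and the gripper is clear at about (368,140).

```bash
python3 -c "
from rig import ticket
print(ticket.close_job())"
```

```text
the job is handed in; nothing more can be done
None
```

The plate is seated on both pins and the keeper is round to its stop. I handed the job in at about 11.7 s of robot time, and `close_job` gave no verdict.

I pushed the plate's -x edge with the two open fingertips, their line square to the jig. That straightened it and moved it about 20 mm until it dropped over the pins. Then I pushed the red knob round with the shut fingertips until the wrist force rose to about 8.5 N at the stop, and backed off.

**Last checks:**
- **Plate:** it lies flat, with a measured slope below 0.001. A pin shows in each hole.
- **Plate height:** the depth image reads the top at 44.9 mm instead of 44. It read about 0.7 mm high earlier too, so I took this as sensor bias.
- **Plate position:** the two views disagreed by about 1.5 mm. After seating, the side view put the plate about 1 mm off in x and y, and the top view (partly blocked by the arm) about 0.5 mm off. Both are within the 2 mm calibration. A last side-view fit gave the same 1 mm.
- **Keeper:** 1.557 rad, measured from two views.
- **Loose things:** the pictures show no movement near any of them.
- **Gripper:** well clear of the jig; the wrist force read about 1 N, the same as at the start.

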